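# Load a gas canister into the table stove

### The arm

A 6-joint arm with a two-finger parallel gripper is mounted at the origin on the work surface. World frame = base frame: x ahead of the robot, y to its left, z up, the work surface at z = 0. Lengths are in m, angles in rad, forces in N, time in s.
With the tool pointing down it reaches from about 0.35 to 0.975 m from the base axis. Payload 4.9 kg.
Tool frame: the origin (TCP) lies on the front face of the gripper's body, between the roots of the fingers; the fingertips stand ctrl.finger_overhang ahead of it and the grasp point (between the pads) lies 54 mm ahead of it (ctrl.finger_overhang is the distance from the TCP to the fingertips, in m); z points along the fingers, y is the line along which they close (so a half turn about z gives the same grasp; the last joint's range is limited). The gripper opens to 85 mm and grips with 20 to 120 N. Pads are 22 mm wide; open, the fingers measure 114 mm over their backs; the gripper's body (76 mm by 85 mm) begins 54 mm behind the grasp point. The pads swing forward as they close: fully open they stand 13 mm farther back than shut.
Start: joints at [1.077, 0.053, 1.613, -0, 1.476, -0.119], TCP at [0.229, 0.582, 0.304] pointing down, gripper open.
Joint ranges: [-3.01, 3.01], [-1.01, 2.22], [0.06, 2.58], [-1.02, 4.17], [0.09, 2.62], [-3.14, 3.14]. Speed limits (rad/s): [2.57, 2.57, 3.14, 3.14, 3.14, 3.14].

### API

Orientations are given as a rotation vector (axis times angle).
In Python, from station import ctrl, vision gives the robot as it stands. The module is installed in compiled form; this text tells all that it offers.
- The arm moves only by the tool drive_tool, never from a script. Its argument "rows" is a list of rows, each a list of 2 entries, a list of its own where there are three numbers: the shift along the tool's x, y, z in m, then the turn about the tool's z in rad. A call has 1 to 10 rows; each row shifts and turns the commanded pose from where the row before left it, along the tool's axes as they then stand; what a row does not reach is not made up. A row lasts 1/10 s, in which the tool goes at most 50 mm and 8.59 degrees, less where a joint would pass 70% of its speed; a pose out of reach is approached as far as the arm can. A call with a gripper value outside its range is refused whole. "jaw" is the closure, from 0 (fully open) to 1 (shut), set as the call begins (left out, the last holds). The fingers move at their own pace and stop on an object; "grip_force" is the grip in N (left out, the last holds). Time passes only in rows, so rows that do not move let the fingers close. It gives the time, the measured TCP pose, the force, the opening and the grip force at its end, in the units of the state.
- ctrl.get_obs(): the state, without advancing time (a new reading comes with each control period).
- vision.get_image(name): name is "scene" or "top" or "wrist"; returns a dict with "image" (384x512x3 uint8, blue, green, red), "vertical_fov" (degrees; the focal length in pixels is half the picture's height over the tangent of half this angle, whatever the lens; pixels are square), "cx", "cy" (the principal point, pixels), "R" (3x3) and "t" (3): a world point X has camera coordinates R X + t. Camera axes: x right, y down, z forward; pixel columns grow to the right and rows downward; lengths in m; the calibration is good to about 2 mm. The wrist camera is an equidistant fisheye: a pixel r from the principal point sees the ray r / f radians off the axis. A picture is of the moment at which its call begins. There is no depth.
- ctrl.finish_job(): hands the job in; it is judged then, once.
The state is a dict: "t": time; "q": joint angles; "dq": joint speeds; "effort": joint torques, N m; "tool_pos": TCP position; "tool_rot": TCP orientation; "contact_force": force on the tool from outside, world axes, zero at the start; "wrist_torque": the same for the moment, N m; "opening": finger opening in m; "grip_force": force on a finger pad.
Only numpy, scipy, OpenCV 4.12 (cv2) and the standard library are available. Lean on these libraries where they do the work, as an engineer would, in place of code of your own. Each camera call takes 0.05 s, during which the arm holds its last target. There are 200 camera calls.

### The job

Load the gas canister that lies in the black tray into the portable stove: lay it gently in the V-shaped cradle, well back from the regulator, notch up and nozzle towards the regulator, then slide it gently forward along the cradle until you feel its collar come up firm against the regulator - do not ram it, hard pressure opens the valve. Then press the lock lever all the way down, and leave everything else on the counter alone.

Things in the scene. Friction and masses are not known exactly. Their poses are not given: they have to be found in the camera images.
- stove: Heavy fixed portable stove. Origin on the counter below the cradle's axis; x runs along the cradle from the regulator (-x) to its open rear end (+x), z up, burner at +y. Burner box: x +-145, y 68 to 300, 70 mm high, pan supports 101 high. Regulator housing: x -150 to -88, y +-46, 88 high. Nothing stands on the -y side or behind the rear end.
- regulator: Fixed flange on the rear face of the housing; frame as the stove's. It holds a brass spigot, 48 mm across, screwed in or out for the make of canister and left fast; its flat rear face, on the canister's axis, is the stop for the collar. It stands anywhere from stove x = -87 to -73 mm and is not measured: find it by feel, creeping at about 10 mm/s. Over about 15 N on it opens the valve.
- lock_lever (a joint): Lock lever on the spigot, slides straight down 12 mm: 0 = up (as found), 0.012 = fully down; 3 N of friction, stays where left. Its rear tongue (4 x 24 mm) is 12 to 16 mm behind the stop face, 27.5 mm above the canister axis when up, so the collar must be slid in beneath it. Down, it sits behind the collar; a canister over 2 mm short of home blocks it.
- lever_pad (a point): Point of the stove (x = -146, y = 0, z = 118.5 mm) where the top of the lever's black thumb pad is when up; it does not move with the lever. The pad (36 mm along x, 40 mm along y) shifts with the spigot, so its centre lies within 7 mm of this along x. The pad goes down 12 mm. Nothing above it.
- canister: White steel gas canister, 68 mm diameter, 0.18 to 0.4 kg. Origin on its axis; x along it, nozzle at -x, z up (notch on top). Straight body x = -72 to +84 mm (flat bottom end); shoulder to -80, 26 mm neck to -90, 40 mm collar to -100 mm (front face); the stem beyond enters the spigot freely. In the cradle its axes point as the stove's. Grip it across the middle from above.
- collar (a point): Centre of the front face of the canister's collar (canister x = -100 mm, on its axis), which comes up against the spigot's stop face.
- tray: Black plastic tray, 250 x 140 x 20 mm, fixed, with two V saddles that hold the canister with its axis 54 mm above the counter, along the tray's x. Origin under its centre.
- spent_canister: An empty canister of the same make standing upright, 68 mm diameter, 193 mm high: leave alone. Origin under its centre.
- bowls: Stack of white bowls, 126 mm diameter, 80 mm high: leave alone. Origin under its centre.
- sauce_a: Sauce bottle, 60 mm diameter, 155 mm high: leave alone. Origin under its centre.
- sauce_b: Sauce bottle, 60 mm diameter, 155 mm high: leave alone. Origin under its centre.
- garlic_tub: Clear lidded tub, 113 x 93 x 85 mm: leave alone. Origin under its centre.
- can_cap: Grey cap of the canister, 44 mm diameter, 21 mm high, standing on the burner box near the cradle's rear end: leave alone. Origin under its centre.
- cradle (a point): A point on the cradle's axis, stove x = +50, y = 0, z = 64 mm; axes as the stove's. Cradle: open 90-degree V of sheet steel, stove x = -50 to +150; a canister in it has its axis level at y = 0, z = 64 and slides against 1 to 5 N of dry friction. Lay it with its bottom end near the V's rear end (collar at x = -50 to -35). The V's lips end at y = +-32, z = 46.
Mind the look-alikes: they are no part of the job. Leave any blue or yellow look-alike of the canister alone.

How it is judged:
On the way, in this order (a step that is already met when the one before it is completed fails the run):
1. the canister lies in the V cradle, nozzle towards the regulator, well back from it (collar 112 mm or less ahead of the cradle point) (x of collar in the frame of cradle between -0.112 and -0.05 m and y of collar in the frame of cradle between -0.003 and 0.003 m and z of collar in the frame of cradle between -0.003 and 0.003 m and angle between the x axis of canister and the x axis of stove, either way round below 0.04 rad), for 0.2 s.
2. the canister has been slid along the cradle until its collar bears on the regulator, the lock lever still up (contact force between canister and regulator above 0.5 N and value of joint lock_lever below 0.004 m and y of collar in the frame of cradle between -0.003 and 0.003 m and z of collar in the frame of cradle between -0.003 and 0.003 m and angle between the x axis of canister and the x axis of stove, either way round below 0.04 rad), for 0.02 s.
3. the lock lever is pressed down (value of joint lock_lever above 0.0105 m), for 0.2 s.
At the end, for the whole second after the job is handed in: The lock lever is down (above 10.5 of 12 mm) with its tongue behind the collar, so that the canister is home (collar 121 mm or more ahead of the cradle point); the canister lies at rest in the cradle, on its axis within 3 mm and 0.04 rad, the notch within 0.4 rad of straight up (value of joint lock_lever above 0.0105 m and x of collar in the frame of cradle below -0.121 m and y of collar in the frame of cradle between -0.003 and 0.003 m and z of collar in the frame of cradle between -0.003 and 0.003 m and angle between the x axis of canister and the x axis of stove, either way round below 0.04 rad and angle between canister's own z axis and vertical below 0.4 rad and linear speed of canister below 0.01 m/s); the robot touches nothing.
It fails at once if the canister and the regulator (its stop face or lock tongue) press on each other with more than 15 N (contact force between canister and regulator above 15 N).
It fails at once if the canister is dropped on, pressed into or knocked against the stove with more than 42 N (contact force between canister and stove above 42 N).
It fails at once if another thing on the counter is shifted by more than 30 mm (distance of any of spent_canister, bowls, sauce_a, sauce_b, garlic_tub, can_cap from where it was at the start of the episode above 0.03 m).
It also fails if it takes over 72 s, if anything falls off the work surface, if the arm or the gripper's body presses on something with over 40 N, if the wrist force passes 120 N, or if a joint passes its speed limit or range.

## Working session

There is one attempt and no reset: what is moved stays moved. The work goes in short steps, Python scripts to look and compute and a tool call to move; the robot and the scene stay as the last step left them, time stands still between calls to the robot, and variables do not carry over. Pictures are saved under pics/ and viewed, at most 10 in all, crops included, and the job is handed in when it is done.

Besides the shell and the picture viewer there is one more tool, called after ">>>" as a command line: name --argument value ..., lists and objects as JSON in quotes. drive_tool: Moves the arm, as the interface text tells. Its arguments: {"type":"object","properties":{"rows":{"type":"array","items":{"type":"array"}},"jaw":{"type":"number"},"grip_force":{"type":"number"}},"required":["rows"]}

```bash
mkdir -p pics; cat > h.py <<'E'
import numpy as np, cv2, pickle
from station import ctrl, vision
from scipy.spatial.transform import Rotation as Ro
def shot(n,f):
    d=vision.get_image(n); cv2.imwrite(f'pics/{f}.png',d['image']); pickle.dump(d,open(f'pics/{f}.pkl','wb')); return d
def ld(f): return pickle.load(open(f'pics/{f}.pkl','rb'))
def ray(d,u,v,fish=False):
    f=d['image'].shape[0]/2/np.tan(np.radians(d['vertical_fov'])/2)
    x,y=(u-d['cx']),(v-d['cy'])
    if fish:
        r=np.hypot(x,y); a=r/f; c=np.array([np.sin(a)*x/max(r,1e-9),np.sin(a)*y/max(r,1e-9),np.cos(a)])
    else: c=np.array([x/f,y/f,1])
    R=np.array(d['R']); return -R.T@np.array(d['t']), R.T@c
def atz(d,u,v,z,fish=False):
    o,r=ray(d,u,v,fish); return o+r*(z-o[2])/r[2]
def proj(d,X):
    f=d['image'].shape[0]/2/np.tan(np.radians(d['vertical_fov'])/2)
    c=np.array(d['R'])@np.array(X)+np.array(d['t']); return c[0]/c[2]*f+d['cx'],c[1]/c[2]*f+d['cy']
E
python3 - <<'E'
from h import *
a=shot('top','top0');b=shot('scene','sc0')
cv2.imwrite('pics/top0b.png',cv2.resize(a['image'],(800,600),interpolation=cv2.INTER_CUBIC))
cv2.imwrite('pics/sc0b.png',cv2.resize(b['image'],(800,600),interpolation=cv2.INTER_CUBIC))
print(ctrl.get_obs(),ctrl.finger_overhang)
for d in(a,b):print(-np.array(d['R']).T@d['t'],d['vertical_fov'],d['cx'],d['cy'])
E
```

```text
{'t': 0.1, 'q': array([ 1.07698240e+00,  5.32939160e-02,  1.61416592e+00, -1.50608983e-05,
        1.47603822e+00, -1.19009358e-01]), 'dq': array([ 0.00024853,  0.00046711, -0.00452426,  0.00025383, -0.0017929 ,
        0.00022826]), 'effort': array([-7.68027519e-06, -3.94903529e+01, -3.71363211e+01, -9.50294861e-05,
        3.96339339e-03, -1.20664161e-06]), 'tool_pos': array([0.2286041 , 0.58121775, 0.30277843]), 'tool_rot': array([-5.85194744e-01, -3.08603665e+00,  2.86018295e-03]), 'contact_force': array([ 0.56157663,  0.4390189 , -0.3644811 ]), 'wrist_torque': array([-0.00602177, -0.00976383,  0.0113743 ]), 'grip_force': 0.0, 'opening': 0.08525686237151762} 0.0726
[ 0.296244   -0.08805825  1.25991503] 57.439498003568595 259.6392240514723 192.17087075106838
[ 1.07073429 -0.01325563  1.13745125] 53.99199817104738 257.37408794391735 193.69292217787418
```

View pics/top0b.png

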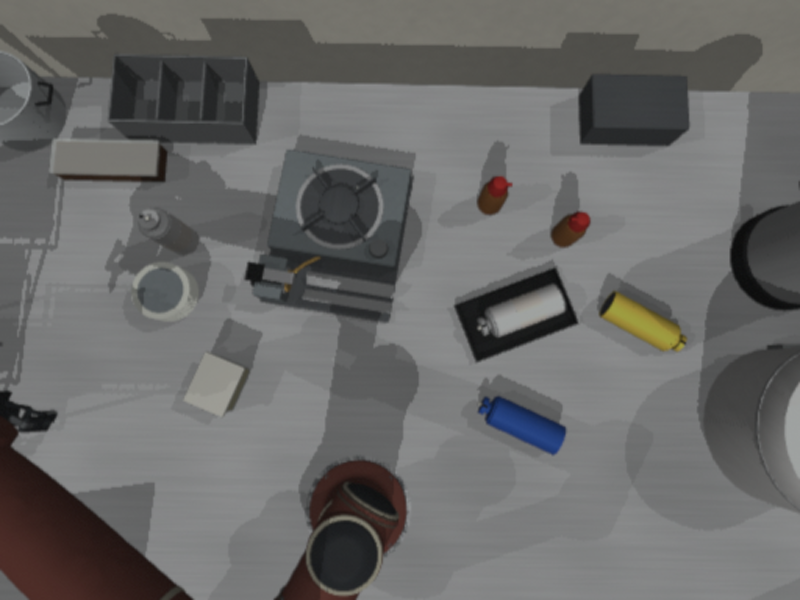

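View pics/sc0b.png

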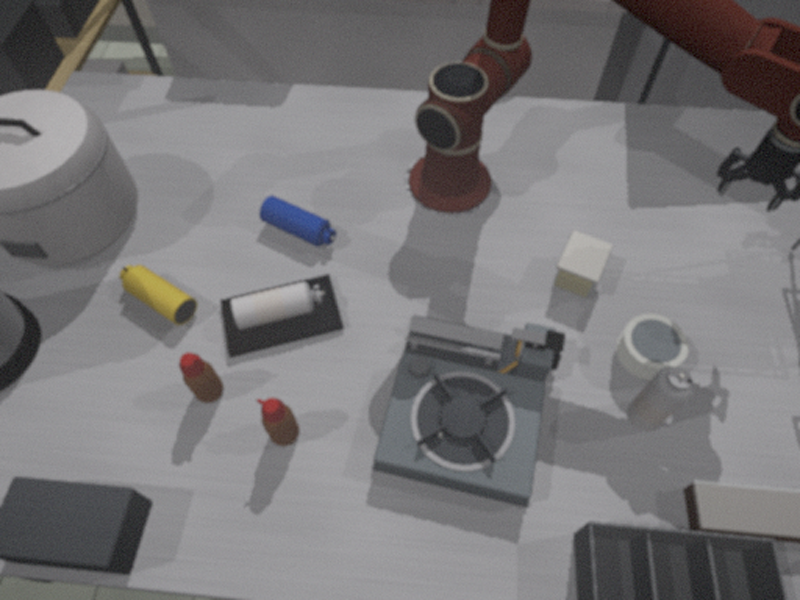

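The top view shows three lying canisters: white (525,310) in the black tray, blue (525,425) and yellow (643,322). The white one in the tray fits the description, and its nozzle is at (485,325). The stove is at (340,220), with its regulator and lever pad at (258,272) and the cradle's rear end at (390,305). I'll enlarge to confirm.

```bash
python3 - <<'E'
from h import *
a=ld('top0')['image']
# crop cols 150-280, rows 90-210 and cols 285-375, rows 165-235
c1=cv2.resize(a[92:212,150:275],None,fx=6,fy=5,interpolation=cv2.INTER_CUBIC) 
c1=cv2.resize(a[132:207,150:270],(720,450),interpolation=cv2.INTER_CUBIC)
cv2.imwrite('pics/c1.png',cv2.convertScaleAbs(c1,alpha=1.6))
c2=cv2.resize(a[165:235,285:375],(720,560),interpolation=cv2.INTER_CUBIC)
cv2.imwrite('pics/c2.png',c2)
E
```

```text
(no output)
```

View pics/c1.png

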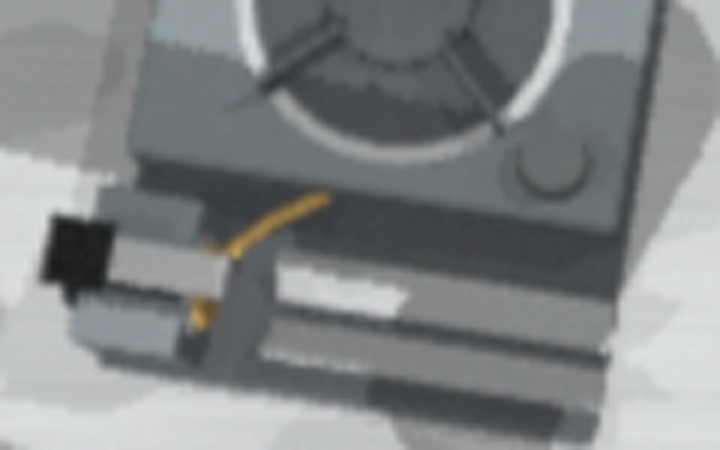

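View pics/c2.png

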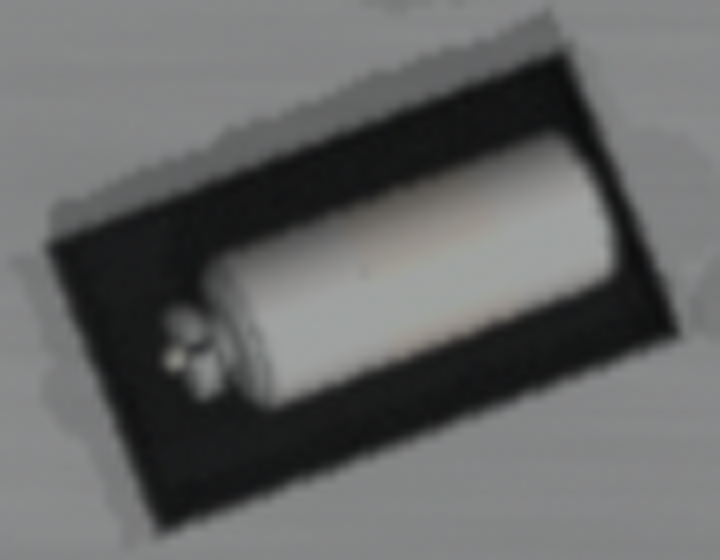

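The crops confirm it. The white canister's collar is on the left at crop (190,355), with a dark gap in the collar that may be the notch. In the stove crop, the pad is at (79,252), the box front corners at (138,160) and (615,235), and the V's rear end at x≈607. Next I fit the poses.

```bash
cat > fit.py <<'E'
from h import *
from scipy.optimize import least_squares
def fit(obs,x0):
    # obs: (d,u,v,(x,y,z)); planar pose
    def res(p):
        c,s=np.cos(p[2]),np.sin(p[2]);r=[]
        for d,u,v,P in obs:
            X=[p[0]+c*P[0]-s*P[1],p[1]+s*P[0]+c*P[1],P[2]]
            a,b=proj(d,X); r+=[a-u,b-v]
        return r
    o=least_squares(res,x0,loss='soft_l1'); return o.x,np.round(res(o.x),1)
E
python3 - <<'E'
from fit import *
d=ld('top0'); k=512/800; s=ld('sc0')
A=lambda u,v:(u/6+150,v/6+132)
obs=[(d,*A(138,160),(-.145,.068,.07)),(d,*A(617,235),(.145,.068,.07)),(d,412*k,165*k,(.145,.3,.07)),(d,288*k,151*k,(-.145,.3,.07)),
(d,*A(612,300),(.15,.032,.046)),(d,*A(605,405),(.15,-.032,.046)),(d,*A(607,358),(.15,0,.016)),(d,*A(79,252),(-.146,0,.1185)),
(s,377*k,468*k,(.145,.3,.07)),(s,529*k,500*k,(-.145,.3,.07))]
print(fit(obs,[.5,0,3.0]))
B=lambda u,v:(u/8+285,v/8+165)
obs=[(d,*B(50,245),(-.125,-.07,.02)),(d,*B(567,55),(.125,-.07,.02)),(d,*B(680,330),(.125,.07,.02)),(d,*B(160,530),(-.125,.07,.02))]
print(fit(obs,[.4,-.3,-1.3])); 
obs=[(d,*B(50,245),(-.125,.07,.02)),(d,*B(567,55),(.125,.07,.02)),(d,*B(680,330),(.125,-.07,.02)),(d,*B(160,530),(-.125,-.07,.02))]
p,r=fit(obs,[.35,-.3,-1.3]);print(p,r)
# canister axis: body corners approx silhouettes at z~.054
for u,v in[(190,355),(240,335),(590,205)]: print(atz(d,*B(u,v),.06))
E
```

```text
(array([0.48474195, 0.07618233, 4.58075248]), array([-2.6, -1.1,  0.5, -1.2, -0.6,  0.8, -2. , -2.2,  1.2, -0.5, -0.4,
       -0.1,  0.7, -0.1, -0.3,  0.1, -4.3, -5.2,  0.1, -2.4]))
(array([ 0.4583981 , -0.3536795 , -1.96887095]), array([ -0.6,   2.8,  -0.2,  55. ,   0.1, -15.3,   0.9, -68. ]))
[ 0.4355596  -0.35411432 -1.19803554] [-0.3 -0.8 -0.4 -0.8  0.5  1.   0.2  0.6]
[ 0.40091135 -0.26968984  0.06      ]
[ 0.4099238  -0.29125633  0.06      ]
[ 0.46922387 -0.44355502  0.06      ]
```

```bash
cat >> h.py <<'E'
def to(x,y,z,yaw,show=True):
    "shift in current tool frame and turn to bring tcp to x,y,z with tool-x heading yaw (mod pi)"
    o=ctrl.get_obs(); R=Ro.from_rotvec(o['tool_rot']).as_matrix()
    h=np.arctan2(R[1,0],R[0,0]); dy=(yaw-h+np.pi/2)%np.pi-np.pi/2
    print('t',round(o['t'],2),'tcp',o['tool_pos'].round(4),'heading',round(h,4),'zdir',R[:,2].round(3))
    print('tool shift',(R.T@(np.array([x,y,z])-o['tool_pos'])).round(4),'turn about tool z',round(-dy,4),'q',o['q'].round(2))
E
python3 - <<'E'
from h import *
to(.437,-.362,.25,-1.198)
E
```

```text
t 0.1 tcp [0.2286 0.5812 0.3028] heading 2.7668 zdir [-0.001 -0.002 -1.   ]
tool shift [-0.5392 -0.8013  0.0542] turn about tool z 0.8232 q [ 1.08  0.05  1.61 -0.    1.48 -0.12]
```

>>> drive_tool --rows '[[[-0.03,-0.029,0],0],[[-0.03,-0.029,0],0],[[-0.03,-0.029,0],0],[[-0.03,-0.029,0],0],[[-0.03,-0.029,0],0],[[-0.03,-0.029,0],0],[[-0.03,-0.029,0],0],[[-0.03,-0.029,0],0],[[-0.03,-0.029,0],0],[[-0.03,-0.029,0],0]]' --jaw 0 --grip_force 20

```text
t: 1.1
tool_pos: [0.4019, 0.2003, 0.3035]
tool_rot: [-0.585, -3.086, 0.0]
contact_force: [0.9, 0.3, 0.1]
opening: 0.0851
grip_force: 0.0
```

>>> drive_tool --rows '[[[-0.02,-0.042,0],0],[[-0.02,-0.042,0],0],[[-0.02,-0.042,0],0],[[-0.02,-0.042,0],0],[[-0.02,-0.042,0],0],[[-0.02,-0.042,0],0],[[-0.02,-0.042,0],0],[[-0.02,-0.042,0],0],[[-0.02,-0.042,0],0],[[-0.02,-0.042,0],0]]'

```text
t: 2.1
tool_pos: [0.4337, -0.2641, 0.3035]
tool_rot: [-0.586, -3.086, -0.001]
contact_force: [0.5, -0.1, 0.4]
opening: 0.0855
grip_force: 0.0
```

>>> drive_tool --rows '[[[-0.02,-0.042,0],0],[[-0.02,-0.042,0],0],[[0,0,0],0.137],[[0,0,0],0.137],[[0,0,0],0.137],[[0,0,0],0.137],[[0,0,0],0.137],[[0,0,0],0.137],[[0,0,0],0]]'

```text
t: 3.0
tool_pos: [0.4405, -0.3548, 0.3033]
tool_rot: [-1.769, -2.595, -0.0]
contact_force: [-0.5, 0.6, -0.1]
opening: 0.0852
grip_force: 0.0
```

```bash
python3 - <<'E'
from h import *
to(.437,-.362,.25,-1.198)
d=shot('wrist','w1'); cv2.imwrite('pics/w1b.png',cv2.resize(d['image'],(800,600),interpolation=cv2.INTER_CUBIC))
E
```

```text
t 3.0 tcp [ 0.4405 -0.3548  0.3033] heading 1.9451 zdir [-0.001  0.001 -1.   ]
tool shift [-0.0055 -0.0058  0.0533] turn about tool z 0.0015 q [-0.81 -0.09  1.75 -0.    1.48 -1.18]
```

View pics/w1b.png

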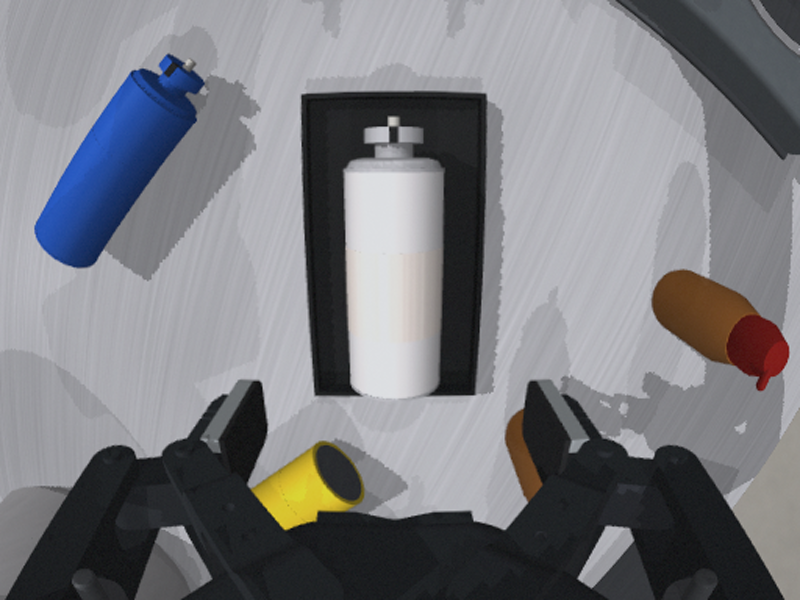

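The wrist view shows the white canister clearly. The collar front is at about (394,127), the notch is centred on top at (393,132), and the bottom edge is at (395,396). The tray encloses it as expected.

```bash
python3 - <<'E'
from h import *
d=ld('w1');k=.64
P=[atz(d,u*k,v*k,z,True) for u,v,z in[(394,127,.074),(394,160,.054),(394.5,200,.06),(395,350,.06),(395,396,.05)]]
for p in P: print(p.round(4))
a=P[4]-P[0];b=P[3]-P[1];print(np.arctan2(a[1],a[0]),np.arctan2(b[1],b[0]),np.hypot(*a[:2]))
for p,s in((P[0],.1),(P[1],.08)):
    print(p[:2]+s*np.array([np.cos(-1.198),np.sin(-1.198)]))
E
```

```text
[ 0.4039 -0.2622  0.074 ]
[ 0.4117 -0.2821  0.054 ]
[ 0.422  -0.3072  0.06  ]
[ 0.4623 -0.4085  0.06  ]
[ 0.4785 -0.4497  0.05  ]
-1.1920048809541868 -1.1903329599699932 0.20181611481488834
[ 0.44033301 -0.35535226]
[ 0.44084919 -0.35660693]
```

>>> drive_tool --rows '[[[0,0,0.04],0],[[0,0,0.04],0],[[0,0,0.04],0],[[0,0,0.03],0],[[0,0,0.02],0],[[0,0,0.015],0],[[0,0,0.01],0],[[0,0,0],0]]'

```text
t: 3.85
tool_pos: [0.4402, -0.3545, 0.1077]
tool_rot: [-1.767, -2.595, -0.001]
contact_force: [-0.1, 0.2, -0.5]
opening: 0.0853
grip_force: 0.0
```

>>> drive_tool --rows '[[[0,0,0],0],[[0,0,0],0],[[0,0,0],0],[[0,0,0],0],[[0,0,0],0],[[0,0,0],0],[[0,0,0],0],[[0,0,0],0]]' --jaw 1 --grip_force 40

```text
t: 4.65
tool_pos: [0.4406, -0.356, 0.1109]
tool_rot: [1.768, 2.595, -0.003]
contact_force: [-5.6, -0.0, 5.1]
opening: 0.0669
grip_force: 45.7
```

>>> drive_tool --rows '[[[0,0,-0.01],0],[[0,0,-0.02],0],[[0,0,-0.03],0],[[0,0,-0.04],0],[[0,0,-0.04],0],[[0,0,0],0],[[0,0,0],0]]'

```text
t: 5.35
tool_pos: [0.4413, -0.3553, 0.2511]
tool_rot: [1.767, 2.593, -0.001]
contact_force: [-0.9, -0.2, -2.5]
opening: 0.0665
grip_force: 46.0
```

```bash
python3 - <<'E'
from h import *
to(.485+.06*np.cos(-1.7024),.076+.06*np.sin(-1.7024),.25,-1.7024)
d=shot('wrist','w2'); cv2.imwrite('pics/w2b.png',cv2.resize(d['image'],(800,600),interpolation=cv2.INTER_CUBIC))
E
```

```text
t 5.35 tcp [ 0.4413 -0.3553  0.2511] heading 1.9451 zdir [ 0.003 -0.003 -1.   ]
tool shift [3.329e-01 1.693e-01 2.000e-04] turn about tool z 0.5059 q [-0.81 -0.05  1.81  0.    1.38 -1.18]
```

View pics/w2b.png

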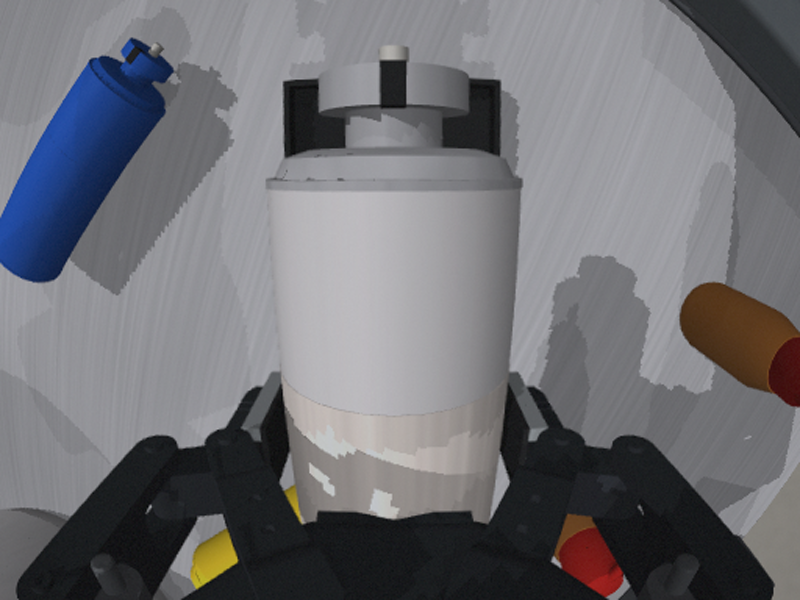

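The canister is held level, notch centred on top at (393,85), and the collar is visible at the top. I carry it over the stove's rear.

>>> drive_tool --rows '[[[0.0333,0.017,0],0],[[0.0333,0.017,0],0],[[0.0333,0.017,0],0],[[0.0333,0.017,0],0],[[0.0333,0.017,0],0],[[0.0333,0.017,0],0],[[0.0333,0.017,0],0],[[0.0333,0.017,0],0],[[0.0333,0.017,0],0],[[0.0333,0.017,0],0]]'

```text
t: 6.4
tool_pos: [0.476, 0.0189, 0.2464]
tool_rot: [-1.768, -2.593, 0.003]
contact_force: [0.1, 0.8, -1.3]
opening: 0.0671
grip_force: 45.9
```

>>> drive_tool --rows '[[[0,0,0],0.1265],[[0,0,0],0.1265],[[0,0,0],0.1265],[[0,0,0],0.1265],[[0,0,0],0],[[0,0,0],0]]'

```text
t: 7.0
tool_pos: [0.4765, 0.0172, 0.2472]
tool_rot: [-2.359, -2.072, 0.003]
contact_force: [-0.1, 0.4, -2.1]
opening: 0.0666
grip_force: 45.9
```

```bash
python3 - <<'E'
from h import *
to(.485+.06*np.cos(-1.7024),.076+.06*np.sin(-1.7024),.25,-1.7024)
d=shot('wrist','w3'); cv2.imwrite('pics/w3b.png',cv2.resize(d['image'],(800,600),interpolation=cv2.INTER_CUBIC))
d=ld('w2');k=.64
t=np.array([.4413,-.3553]);h=1.9451;ux=np.array([np.cos(h),np.sin(h)]);uy=np.array([np.sin(h),-np.cos(h)])
for u,v,z in[(395,61,.214),(395,190,.228),(395,150,.20)]:
    p=atz(d,u*k,v*k,z,True);print((p[:2]-t)@ux,(p[:2]-t)@uy)
E
```

```text
t 7.0 tcp [0.4765 0.0172 0.2472] heading 1.4414 zdir [-0.003  0.001 -1.   ]
tool shift [-0.0006  0.0007 -0.0028] turn about tool z 0.0022 q [-0.12 -0.27  2.01  0.    1.41  0.01]
0.10133817606865808 0.0003442156791497886
0.07210880147732063 0.000324281631240996
0.08064443119731247 0.0004073233186738627
```

View pics/w3b.png

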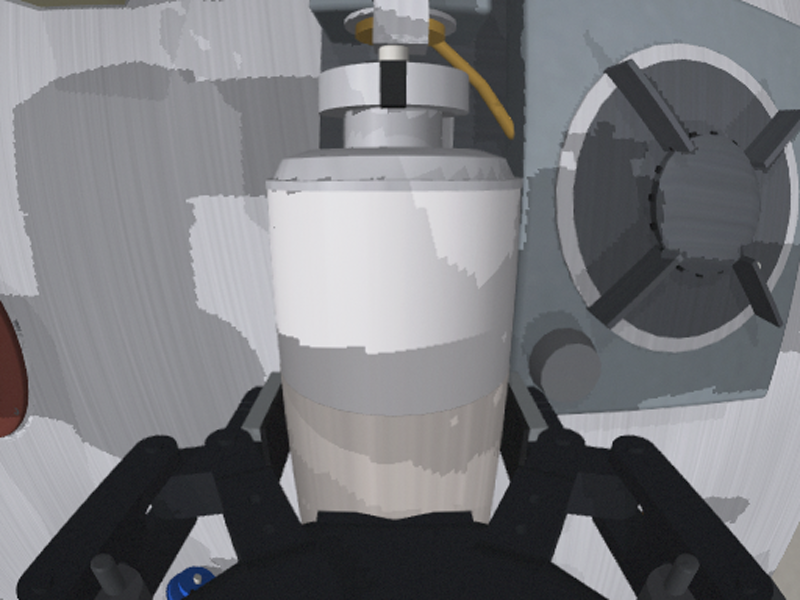

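The view shows the lever strip centred at about (400,25), the box front edge running (525,10) to (524,300), the box rear edge running (570,412) to (768,394), and the cap at (570,370). From these I refine the stove pose.

```bash
python3 - <<'E'
from h import *
d=ld('w3');k=.64
print('cam',(-np.array(d['R']).T@d['t']).round(3))
yaw=-1.7024;o=np.array([.4847,.0762]);c,s=np.cos(yaw),np.sin(yaw)
S=lambda p:((p[:2]-o)@[c,s],(p[:2]-o)@[-s,c])
for n,u,v,z in[('strip',400.5,10,.1),('strip',400.5,35,.1),('ring',400,22,.064),('edge68',525,10,.07),('edge68',524,130,.07),('edge68',523,250,.07),('edge68',521,330,.07),('rear',580,411,.07),('rear',765,394,.07),('rear0',765,394,.0),('coll',394,61,.2472-.037)]:
    p=atz(d,u*k,v*k,z,True); print(n,p.round(4),np.round(S(p),4))
E
```

```text
cam [0.486 0.095 0.318]
strip [0.4975 0.1665 0.1   ] [-0.0912  0.0008]
strip [0.4958 0.1538 0.1   ] [-0.0784  0.0008]
ring [0.4982 0.1712 0.064 ] [-0.096   0.0009]
edge68 [0.5664 0.172  0.07  ] [-0.1057  0.0684]
edge68 [0.5565 0.1039 0.07  ] [-0.0369  0.0675]
edge68 [0.5501 0.0379 0.07  ] [0.0294 0.0698]
edge68 [ 0.5466 -0.0096  0.07  ] [0.0769 0.0726]
rear [ 0.5863 -0.0729  0.07  ] [0.1345 0.1202]
rear [ 0.7579 -0.0971  0.07  ] [0.1359 0.2936]
rear0 [ 0.8347 -0.1513  0.    ] [0.1796 0.3769]
coll [0.4885 0.1178 0.2102] [-0.0418 -0.0017]
```

>>> drive_tool --rows '[[[0,0.001,0.02],0.002],[[0,0,0.025],0],[[0,0,0.025],0],[[0,0,0.02],0],[[0,0,0.015],0],[[0,0,0.008],0],[[0,0,0],0],[[0,0,0],0]]'

```text
t: 7.85
tool_pos: [0.4786, 0.0169, 0.1365]
tool_rot: [2.364, 2.068, 0.001]
contact_force: [0.7, 0.1, -3.0]
opening: 0.0668
grip_force: 46.0
```

>>> drive_tool --rows '[[[0,0,0.002],0],[[0,0,0.002],0],[[0,0,0.002],0],[[0,0,0],0]]'

```text
t: 8.25
tool_pos: [0.4781, 0.017, 0.1298]
tool_rot: [-2.365, -2.068, 0.0]
contact_force: [-0.2, 1.0, -2.2]
opening: 0.0667
grip_force: 46.0
```

>>> drive_tool --rows '[[[0,0,0.002],0],[[0,0,0.0015],0],[[0,0,0.001],0],[[0,0,0],0]]'

```text
t: 8.65
tool_pos: [0.4781, 0.017, 0.1251]
tool_rot: [-2.365, -2.068, 0.001]
contact_force: [-0.4, 0.4, -2.1]
opening: 0.067
grip_force: 46.0
```

>>> drive_tool --rows '[[[0,0,0.001],0],[[0,0,0.001],0],[[0,0,0],0]]'

```text
t: 8.95
tool_pos: [0.4782, 0.017, 0.1234]
tool_rot: [-2.365, -2.068, 0.0]
contact_force: [-0.7, 0.0, -0.9]
opening: 0.0665
grip_force: 45.9
```

>>> drive_tool --rows '[[[0,0,0.001],0],[[0,0,0],0]]'

```text
t: 9.15
tool_pos: [0.4783, 0.0171, 0.1227]
tool_rot: [-2.365, -2.067, 0.0]
contact_force: [-1.4, 1.8, 0.7]
opening: 0.067
grip_force: 46.5
```

>>> drive_tool --rows '[[[0,0,0.001],0],[[0,0,0],0]]'

```text
t: 9.35
tool_pos: [0.4783, 0.0171, 0.1226]
tool_rot: [-2.365, -2.067, 0.001]
contact_force: [-5.8, 2.1, 8.1]
opening: 0.0666
grip_force: 46.9
```

Contact is felt (about 8 N). I release so it settles in the V, then look.

>>> drive_tool --rows '[[[0,0,0],0],[[0,0,0],0],[[0,0,0],0],[[0,0,0],0],[[0,0,0],0],[[0,0,0],0]]' --jaw 0.1

```text
t: 9.95
tool_pos: [0.4782, 0.017, 0.1213]
tool_rot: [-2.365, -2.068, 0.0]
contact_force: [-0.1, 0.8, 0.3]
opening: 0.0771
grip_force: 0.0
```

```bash
python3 - <<'E'
from h import *
d=shot('wrist','w4'); cv2.imwrite('pics/w4b.png',cv2.resize(d['image'],(800,600),interpolation=cv2.INTER_CUBIC))
E
```

```text
(no output)
```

View pics/w4b.png

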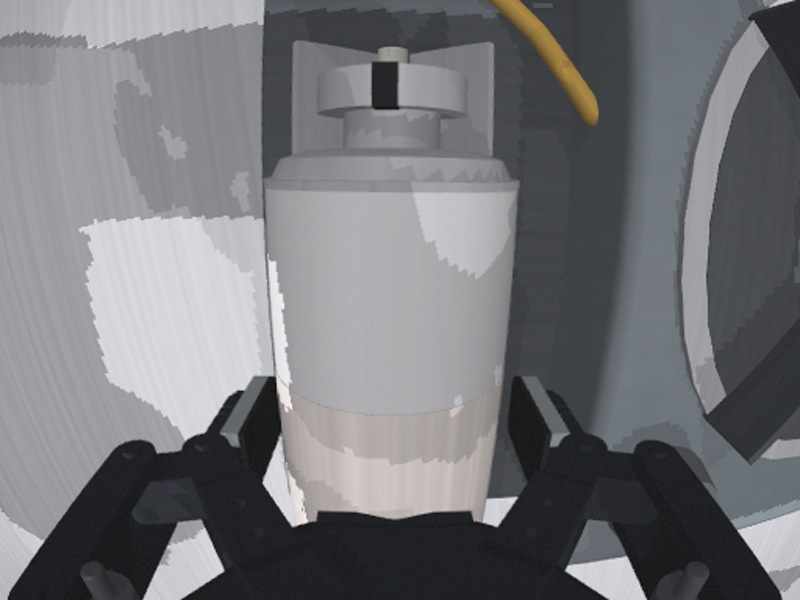

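The canister lies in the V, parallel to it. The V's front lips are at (293,42) and (494,42), the collar centre is at (392,90), and the notch at (385,85) is about 0.1 rad off vertical, within tolerance.

```bash
python3 - <<'E'
from h import *
d=ld('w4');k=.64
t=np.array([.4782,.017]);R=Ro.from_rotvec(ctrl.get_obs()['tool_rot']).as_matrix();ux,uy=R[:2,0],R[:2,1]
for n,u,v,z in[('lipL',293,42,.046),('lipR',494,42,.046),('collar',392,62,.084),('shoulder',392,192,.098),('body',391,300,.098)]:
    p=atz(d,u*k,v*k,z,True);print(n,np.round([(p[:2]-t)@ux,(p[:2]-t)@uy],4))
E
```

```text
lipL [ 0.1171 -0.0326]
lipR [0.1171 0.0304]
collar [ 0.1011 -0.0014]
shoulder [ 0.0715 -0.0013]
body [ 0.0487 -0.0015]
```

>>> drive_tool --rows '[[[0,-0.0012,0],0],[[0,0,0],0],[[0,0,0],0],[[0,0,0],0],[[0,0,0],0],[[0,0,0],0],[[0,0,0],0]]' --jaw 1 --grip_force 20

```text
t: 10.7
tool_pos: [0.4767, 0.0172, 0.1215]
tool_rot: [-2.364, -2.067, 0.002]
contact_force: [-4.2, 0.2, 5.3]
opening: 0.0675
grip_force: 23.8
```

>>> drive_tool --rows '[[[0.002,0,0],0],[[0.002,0,0],0],[[0.002,0,0],0],[[0,0,0],0]]'

```text
t: 11.1
tool_pos: [0.4774, 0.0219, 0.1216]
tool_rot: [2.363, 2.068, -0.006]
contact_force: [-6.0, -5.9, 6.6]
opening: 0.0672
grip_force: 23.8
```

>>> drive_tool --rows '[[[0.001,-0.0005,-0.0006],0],[[0.002,0,0],0],[[0.002,0,0],0],[[0.002,0,0],0],[[0.002,0,0],0],[[0,0,0],0]]'

```text
t: 11.7
tool_pos: [0.4785, 0.0325, 0.1218]
tool_rot: [-2.364, -2.068, -0.0]
contact_force: [0.2, -0.4, -1.8]
opening: 0.067
grip_force: 23.1
```

>>> drive_tool --rows '[[[0.002,0,0],0],[[0.002,0,0],0],[[0.002,0,0],0],[[0.002,0,0],0],[[0.002,0,0],0]]'

```text
t: 12.2
tool_pos: [0.4798, 0.0422, 0.1219]
tool_rot: [-2.365, -2.068, 0.0]
contact_force: [0.5, 0.1, -1.6]
opening: 0.0674
grip_force: 23.1
```

```bash
python3 - <<'E'
from h import *
o=ctrl.get_obs();R=Ro.from_rotvec(o['tool_rot']).as_matrix()
print('tool-frame force',(R.T@o['contact_force']).round(2),'along',(o['tool_pos']-[.4782,.017,.1213])@R[:,0],R[:,2].round(3))
E
```

```text
tool-frame force [0.2  0.44 1.58] along 0.025182036013022293 [-0.  0. -1.]
```

>>> drive_tool --rows '[[[0.002,0,0],0],[[0.002,0,0],0],[[0.0015,0,0],0],[[0.001,0,0],0],[[0.001,0,0],0],[[0.001,0,0],0]]'

```text
t: 12.8
tool_pos: [0.481, 0.0505, 0.122]
tool_rot: [2.365, 2.068, 0.0]
contact_force: [0.6, -0.2, -1.9]
opening: 0.0674
grip_force: 23.1
```

>>> drive_tool --rows '[[[0.001,0,0],0],[[0.001,0,0],0]]'

```text
t: 13.0
tool_pos: [0.4813, 0.0524, 0.122]
tool_rot: [2.365, 2.068, -0.0]
contact_force: [0.4, 0.9, -2.4]
opening: 0.0674
grip_force: 23.1
```

>>> drive_tool --rows '[[[0.001,0,0],0],[[0.001,0,0],0]]'

```text
t: 13.2
tool_pos: [0.4815, 0.0544, 0.122]
tool_rot: [-2.365, -2.068, 0.0]
contact_force: [0.5, 1.1, -1.4]
opening: 0.0671
grip_force: 23.1
```

>>> drive_tool --rows '[[[0.001,0,0.0003],0],[[0.001,0,0],0]]'

```text
t: 13.4
tool_pos: [0.482, 0.0564, 0.1218]
tool_rot: [2.365, 2.068, 0.0]
contact_force: [0.2, -0.2, -2.0]
opening: 0.0672
grip_force: 23.1
```

>>> drive_tool --rows '[[[0.001,0,0],0],[[0.001,0,0],0]]'

```text
t: 13.6
tool_pos: [0.4823, 0.0584, 0.1219]
tool_rot: [2.365, 2.067, 0.0]
contact_force: [0.8, -0.2, -1.6]
opening: 0.0669
grip_force: 23.1
```

>>> drive_tool --rows '[[[0.001,0,0],0],[[0.0005,0,0],0]]'

```text
t: 13.8
tool_pos: [0.4824, 0.0599, 0.1218]
tool_rot: [2.365, 2.068, 0.0]
contact_force: [0.4, -0.0, -1.3]
opening: 0.0672
grip_force: 23.1
```

>>> drive_tool --rows '[[[0.001,0,0],0],[[0.0005,0,0],0]]'

```text
t: 14.0
tool_pos: [0.4827, 0.0613, 0.1219]
tool_rot: [2.365, 2.067, 0.0]
contact_force: [2.3, -1.1, -1.0]
opening: 0.0668
grip_force: 23.1
```

>>> drive_tool --rows '[[[0.001,0,0],0],[[0.0005,0,0],0]]'

```text
t: 14.2
tool_pos: [0.4828, 0.0626, 0.1218]
tool_rot: [2.364, 2.067, -0.001]
contact_force: [-0.3, -3.8, -0.6]
opening: 0.0673
grip_force: 23.2
```

>>> drive_tool --rows '[[[0.001,0,0],0],[[0.0005,0,0],0]]'

```text
t: 14.4
tool_pos: [0.4829, 0.0628, 0.1219]
tool_rot: [2.362, 2.066, -0.005]
contact_force: [-0.5, -10.3, 0.3]
opening: 0.0676
grip_force: 23.2
```

Firm contact is felt: about 10 N, with the tool stopped. I ease off slightly, release, and rise.

>>> drive_tool --rows '[[[-0.0005,0,0],0],[[0,0,0],0]]'

```text
t: 14.6
tool_pos: [0.4829, 0.0627, 0.1218]
tool_rot: [2.363, 2.067, -0.003]
contact_force: [-0.4, -6.6, -0.7]
opening: 0.0672
grip_force: 23.2
```

>>> drive_tool --rows '[[[0,0,0],0],[[0,0,0],0],[[0,0,0],0],[[0,0,0],0],[[0,0,0],0],[[0,0,0],0]]' --jaw 0.1

```text
t: 15.2
tool_pos: [0.4828, 0.0639, 0.1217]
tool_rot: [-2.365, -2.068, -0.0]
contact_force: [-0.3, -0.4, 0.6]
opening: 0.0769
grip_force: 0.0
```

>>> drive_tool --rows '[[[0,0,-0.01],0],[[0,0,-0.03],0],[[0,0,-0.04],0],[[0,0,-0.04],0],[[0,0,0],0],[[0,0,0],0]]'

```text
t: 15.8
tool_pos: [0.4835, 0.0638, 0.2439]
tool_rot: [2.363, 2.066, 0.005]
contact_force: [0.1, -0.7, -0.8]
opening: 0.0771
grip_force: 0.0
```

```bash
python3 - <<'E'
from h import *
to(.4782,.017,.25,1.4386)
d=shot('wrist','w5'); cv2.imwrite('pics/w5b.png',cv2.resize(d['image'],(800,600),interpolation=cv2.INTER_CUBIC))
E
```

```text
t 15.8 tcp [0.4835 0.0638 0.2439] heading 1.4368 zdir [ 0.004 -0.    -1.   ]
tool shift [-0.0471  0.001  -0.0062] turn about tool z -0.0018 q [-0.02 -0.24  1.99  0.    1.39  0.11]
```

View pics/w5b.png

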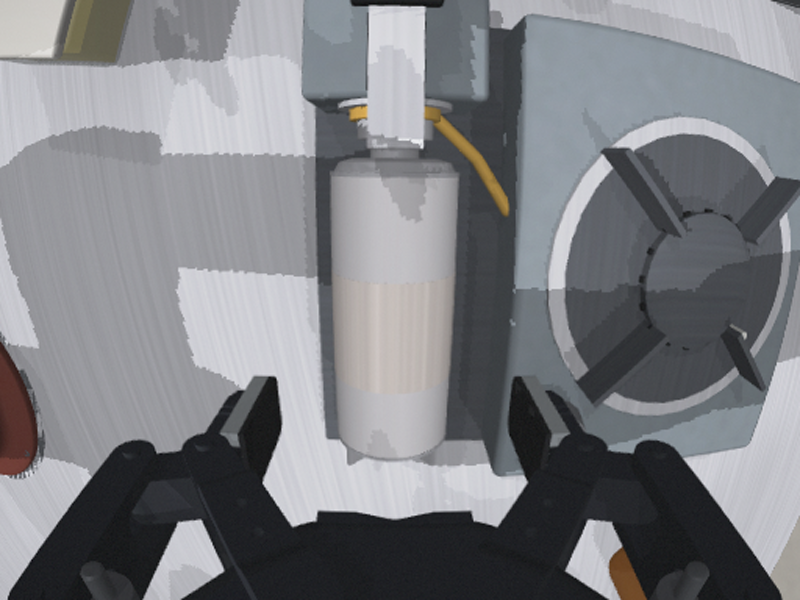

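The canister is home: its collar is hidden under the tongue at (395,130), it lies parallel to the cradle, and the pad's rear edge is at about (398,5).

```bash
python3 - <<'E'
from h import *
d=ld('w5');k=.64
t=np.array([.4835,.0638]);R=Ro.from_rotvec(ctrl.get_obs()['tool_rot']).as_matrix();ux,uy=R[:2,0],R[:2,1]
for n,u,v,z in[('padrear',398,6,.1185),('tongue rear',397,149,.0955),('strip',397,60,.1),('coll',397,165,.09)]:
    p=atz(d,u*k,v*k,z,True);print(n,np.round([(p[:2]-t)@ux,(p[:2]-t)@uy],4))
E
```

```text
padrear [0.1454 0.0012]
tongue rear [0.0831 0.001 ]
strip [0.1248 0.0009]
coll [0.0755 0.0011]
```

>>> drive_tool --rows '[[[0.01,0,0],0],[[0.025,0,0],0],[[0.025,0,0],0],[[0.025,0,0],0],[[0.025,0,0],0],[[0.025,0,0],0],[[0.02,0,0],0],[[0.01,0,0],0],[[0,0,0],0],[[0,0,0],0]]' --jaw 1

```text
t: 16.85
tool_pos: [0.5045, 0.2271, 0.2408]
tool_rot: [-2.365, -2.068, 0.003]
contact_force: [-1.1, -0.6, 0.2]
opening: 0.0001
grip_force: 0.0
```

>>> drive_tool --rows '[[[0,0,0.02],0],[[0,0,0.015],0],[[0,0,0.007],0],[[0,0,0.003],0],[[0,0,0.002],0],[[0,0,0.002],0],[[0,0,0],0]]'

```text
t: 17.55
tool_pos: [0.5051, 0.2273, 0.1931]
tool_rot: [2.365, 2.067, 0.001]
contact_force: [0.4, 0.4, 0.4]
opening: -0.0001
grip_force: 0.0
```

>>> drive_tool --rows '[[[0,0,0.002],0],[[0,0,0.002],0],[[0,0,0.002],0],[[0,0,0.002],0],[[0,0,0],0]]'

```text
t: 18.05
tool_pos: [0.5051, 0.2274, 0.1848]
tool_rot: [2.365, 2.067, 0.002]
contact_force: [0.1, 1.2, 2.1]
opening: 0.0003
grip_force: 0.7
```

Pressing on the lever (2–3 N of friction felt); I continue to the stop.

>>> drive_tool --rows '[[[0,0,0.0015],0],[[0,0,0.0015],0],[[0,0,0.001],0],[[0,0,0.001],0],[[0,0,0],0]]'

```text
t: 18.55
tool_pos: [0.5049, 0.2273, 0.1796]
tool_rot: [2.365, 2.068, 0.0]
contact_force: [2.3, 0.3, 2.0]
opening: 0.0005
grip_force: 1.0
```

>>> drive_tool --rows '[[[0,0,0.001],0],[[0,0,0.001],0],[[0,0,0],0]]'

```text
t: 18.85
tool_pos: [0.5051, 0.2274, 0.179]
tool_rot: [2.365, 2.068, 0.0]
contact_force: [-1.4, 0.5, 7.5]
opening: 0.0
grip_force: 4.1
```

>>> drive_tool --rows '[[[0,0,0.001],0],[[0,0,0],0],[[0,0,0],0]]'

```text
t: 19.15
tool_pos: [0.5051, 0.2274, 0.1788]
tool_rot: [2.365, 2.068, 0.0]
contact_force: [-3.0, -0.4, 12.4]
opening: 0.0
grip_force: 6.1
```

>>> drive_tool --rows '[[[0,0,-0.01],0],[[0,0,-0.03],0],[[0,0,-0.04],0],[[0,0,-0.04],0],[[-0.03,0,0],0],[[-0.04,0,0],0],[[-0.04,0,0],0],[[-0.04,0,0],0],[[0,0,0],0],[[0,0,0],0]]'

```text
t: 20.15
tool_pos: [0.4843, 0.078, 0.296]
tool_rot: [-2.366, -2.065, 0.002]
contact_force: [-0.3, 0.5, 0.7]
opening: 0.0003
grip_force: 0.0
```

```bash
python3 - <<'E'
from h import *
d=shot('wrist','w6'); cv2.imwrite('pics/w6b.png',cv2.resize(d['image'][:256],(800,400),interpolation=cv2.INTER_CUBIC))
E
```

```text
(no output)
```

View pics/w6b.png

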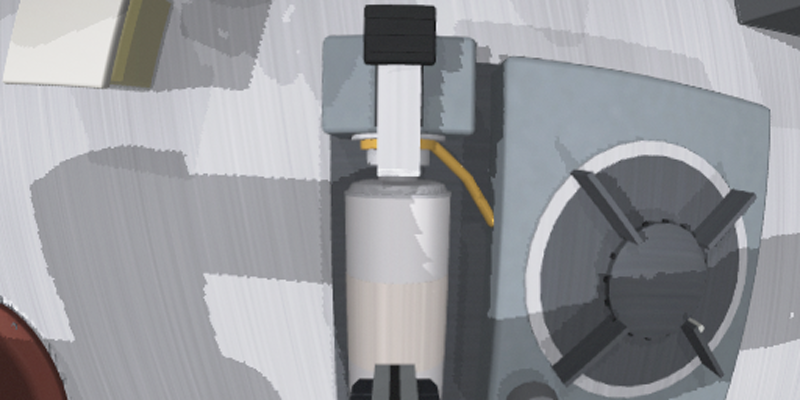

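The lever is down: its pad at (400,35) sits close to the housing top, and the tongue is down behind the collar at (398,175). The canister is home and the arm is clear, so I hand in.

```bash
python3 -c "
from station import ctrl
print(ctrl.finish_job())"
```

```text
the job is handed in; nothing more can be done
None
```

I loaded the white canister into the stove and handed the job in at about 20 s: it lies in the cradle with its collar felt firm against the regulator at about 10 N, and the lock lever is pressed fully down; the hand-in returned no verdict.

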